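# Set a mortar sample in its row and hold a pocket penetrometer on its test spot

## Task

Stand the round grey mortar sample on the bench midway between the two lidded aluminium tins and let it go, then draw the blue-handled pocket penetrometer out of its stand. Hold the penetrometer upright and press its tip gently on the yellow spot on top of the sample until the sleeve's lower rim is at the red band, about half the plunger's travel, never pushing the plunger all the way in. The job finishes while you are still holding it there, so do not put it down or let go, and leave the tins and everything else where they are.

Things in the scene. Friction and masses are not known exactly. Their poses are not given: they have to be found in the camera images.
- sample: loose round grey mortar sample, a disc 56 mm across and 30 mm high, about 0.17 kg, standing flat on the bench; origin at the centre of its underside, z up. The yellow spot lies 12 mm from its axis along its +x
- spot (a point): centre of the yellow test spot (11 mm across) on the top face of the sample, 30 mm above its underside; the spot moves with the sample
- tin_a: loose aluminium tin with its lid on, 67 mm across, 44 mm high, the left one (+y side) of two in a row; origin at the centre of its underside; its -y axis points to tin_b
- tin_b: the other, right-hand aluminium tin, same size, its centre 240 mm from tin_a's centre
- gap (a point): the point on the bench midway between the two tins (120 mm from each centre), where the centre of the sample's underside belongs; there is no mark on the bench
- stand: fixed stand of the penetrometer: a dark round foot 90 mm across and 6 mm high with an upright square aluminium tube, 48 mm outside, 27 mm inside, its top rim 66 mm above the bench; origin at the centre of its underside
- gauge: loose pocket penetrometer, about 0.12 kg, standing upright in the stand's tube. Origin at the centre of the sleeve's lower rim, z along its axis towards the handle's end. Steel sleeve 22 mm across from z 0 to 35 mm, square steel collar 38x38 mm from 35 to 41 mm (it rests on the stand's rim, so the origin stands 31 mm above the bench), plain round blue handle 30 mm across from 41 to 115 mm, to be gripped. It must be lifted straight up by at least 60 mm to leave the stand
- tip (a point): centre of the flat end of the penetrometer's thin steel plunger (8 mm across), 20 mm below the sleeve's lower rim when the plunger is fully out
- plunger (a joint): how far the plunger is pushed into the sleeve against its spring, m: 0 fully out, 0.010 fully in. The spring takes about 1.4 N to start and 0.7 N more per mm (4.9 N at 5 mm). A red band on the plunger reaches from 2.5 to 7.5 mm below the sleeve's rim when the plunger is out, so the rim is at the band while this reads 0.0025 to 0.0075
- tape_roll: bystander: roll of beige tape lying flat, 103 mm across, 25 mm high; origin at the centre of its underside
- flat_brush: bystander: flat brush 38x206x13 mm lying on the bench; origin at the centre of its underside, long axis y
- wash_bottle: bystander: white wash bottle 68x120x208 mm standing at the back; origin at the centre of its underside
Not all that is in view belongs to the job. What is shaped like the sample but black or green is not meant.

How it is judged:
By the outcome, as a careful person would: the job done as asked, in the order asked, and still so for the second after the job is handed in, while the arm keeps its last pose, push and grip.
It also fails if it takes over 59 s, if anything falls off the work surface, if the arm or the gripper's body presses on something with over 40 N, if the wrist force passes 120 N, or if a joint passes its speed limit or range.

## Robot

A 6-joint arm with a two-finger parallel gripper is mounted at the origin on a cart in front of the work surface, level with it; the furniture and walls round the work are solid. World frame = base frame: x ahead of the robot, y to its left, z up, the work surface at z = 0. Lengths are in m, angles in rad, forces in N, time in s.
With the tool pointing down it reaches from about 0.425 to 0.95 m from the base axis. Payload 3.5 kg.
Tool frame: the origin (TCP) lies on the centre line of the jaws, within the pads' length; the fingertips stand 19 mm ahead of it and the grasp point (between the pads) is the TCP; z points along the fingers, y is the line along which they close (so a half turn about z gives the same grasp; the last joint's range is limited). The gripper opens to 85 mm and grips with 20 to 120 N. Pads are 22 mm wide; open, the fingers measure 114 mm over their backs; the gripper's body (76 mm by 85 mm) begins 54 mm behind the grasp point. The pads swing forward as they close: fully open they stand 13 mm farther back than shut.
Start: joints at [-1.258, 0.286, 1.577, -0, 1.279, -0.15], TCP at [0.301, -0.604, 0.25] pointing down, gripper open.
Joint ranges: [-2.77, 2.77], [-0.9, 2.22], [0.21, 2.48], [-1.53, 4.67], [0.24, 2.81], [-2.84, 2.84]. Speed limits (rad/s): [2.79, 2.79, 3.14, 3.14, 3.14, 3.14].

## Interface

Orientations are given as a unit quaternion [x, y, z, w].
In Python, from plant import status, cams, ctrl gives the robot as it stands.
- The arm moves only by the shell command python3 -m inch 'ROWS' [FORCE]. ROWS is JSON, a list of rows, each a list of 3 entries, a list of its own where there are three numbers: the opening, from -1 (shut) to 1 (fully open), then the shift along the tool's x, y, z in cm, then the turn about the tool's z in rad. In form: [[jaw, [dx, dy, dz], twist], ...]. A call has 1 to 20 rows; each row is the pose to reach, as a shift and turn from the pose commanded when the call began, along the tool's axes at that moment; what a row does not reach only later rows make up. A row lasts 1/10 s, in which the tool goes at most 50 mm and 8.59 degrees, less where a joint would pass 70% of its speed; a pose out of reach is approached as far as the arm can. A call with a gripper value outside its range is refused whole. The fingers move at their own pace and stop on an object; FORCE is the grip in N (left out, the last holds). Time passes only in rows, so rows that repeat a pose let the fingers close. It gives the time, the measured TCP pose, the force and the opening at its end, in the units of the state.
- status.get_state(): the state, without advancing time (a new reading comes with each control period).
- cams.read_camera(name): name is "side" or "top"; returns the picture (420x560x3 uint8, blue, green, red); there is no depth.
- cams.calibration(name): a dict with "camera_matrix" (3x3 intrinsics, pixels), "k1" (the pictures are not rectified: a ray, as slopes to the right and down, at radius r is drawn at 1 + k1 r^2 times it, then the intrinsics apply), "cam_to_world" (4x4, takes a point from camera to world coordinates). Camera axes: x right, y down, z forward; pixel columns grow to the right and rows downward; lengths in m; the calibration is good to about 2 mm. A picture is of the moment at which its call begins. calibration takes no time and is no camera call.
- ctrl.sign_off(): hands the job in, once; it reports no verdict.
The state is a dict: "time": time; "qpos": joint angles; "dq": joint speeds; "joint_efforts": joint torques, N m; "eef_pos": TCP position; "tcp_rot": TCP orientation; "contact_force": force on the tool from outside, world axes, zero at the start; "wrist_torque": the same for the moment, N m; "opening": opening from 0.0 (shut) to 1.0 (fully open).
Only numpy, scipy, OpenCV 4.12 (cv2) and the standard library are available. Lean on these libraries where they do the work, as an engineer would, in place of code of your own. Each camera call takes 0.05 s, during which the arm holds its last target. There are 200 camera calls.

## Working session

There is one attempt and no reset: what is moved stays moved. The work goes in short steps, Python scripts to look and compute and a shell command to move; the robot and the scene stay as the last step left them, time stands still between calls to the robot, and variables do not carry over. Pictures are saved under pics/ and viewed, on a budget of 10 in all, crops included, one or two more only if the job needs it, and the job is handed in when it is done.

```bash
mkdir -p pics; ls; cat > h.py <<'E'
import numpy as np, cv2
from plant import status, cams, ctrl
def snap(n,f):
    im=cams.read_camera(n); cv2.imwrite(f'pics/{f}.png',im); return im
def ray(n,u,v):
    c=cams.calibration(n);K=np.array(c["camera_matrix"]);k=c["k1"];T=np.array(c["cam_to_world"])
    d=np.array([(u-K[0,2])/K[0,0],(v-K[1,2])/K[1,1]]);s=d.copy()
    for _ in range(20): s=d/(1+k*(s@s))
    return T[:3,3],T[:3,:3]@np.array([s[0],s[1],1])
def at_z(n,u,v,z):
    o,d=ray(n,u,v); return o+d*(z-o[2])/d[2]
def proj(n,p):
    c=cams.calibration(n);K=np.array(c["camera_matrix"]);T=np.array(c["cam_to_world"])
    q=T[:3,:3].T@(np.array(p)-T[:3,3]);s=q[:2]/q[2];s=s*(1+c["k1"]*(s@s))
    return K[0,0]*s[0]+K[0,2],K[1,1]*s[1]+K[1,2]
E
python3 - <<'E'
from h import *
np.set_printoptions(precision=4,suppress=True)
for n in("side","top"):
    snap(n,n+"0");c=cams.calibration(n);print(n,np.array(c["camera_matrix"]),c["k1"],np.array(c["cam_to_world"]))
print(status.get_state())
E
```

```text
pics
side [[496.126    0.     280.4293]
 [  0.     496.126  207.3667]
 [  0.       0.       1.    ]] 0.009094974166826577 [[-1.     -0.0082 -0.0038  0.582 ]
 [-0.0024  0.6523 -0.7579  1.116 ]
 [ 0.0087 -0.7579 -0.6523  1.0612]
 [ 0.      0.      0.      1.    ]]
top [[466.4786   0.     280.7969]
 [  0.     466.4786 204.4141]
 [  0.       0.       1.    ]] -0.14732798418651108 [[ 0.0166 -0.9912  0.131   0.3685]
 [-0.9997 -0.0186 -0.0141 -0.0379]
 [ 0.0164 -0.1307 -0.9913  1.5976]
 [ 0.      0.      0.      1.    ]]
{'time': 0.1, 'qpos': array([-1.258 ,  0.2871,  1.5781, -0.    ,  1.2786, -0.15  ]), 'dq': array([-0.0001, -0.0023, -0.0051,  0.0003,  0.0017,  0.0013]), 'joint_efforts': array([  0.0004, -40.7297, -29.37  ,  -0.0001,   0.0034,  -0.    ]), 'eef_pos': array([ 0.3012, -0.6034,  0.249 ]), 'tcp_rot': array([ 0.9733,  0.2294, -0.0001, -0.0011]), 'contact_force': array([-0.3961,  0.2205, -0.6816]), 'wrist_torque': array([ 0.0001,  0.0185, -0.0373]), 'opening': 1.000394048256056}
```

View pics/top0.png

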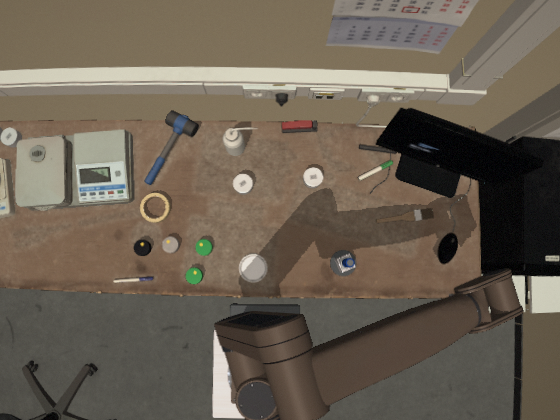

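View pics/side0.png

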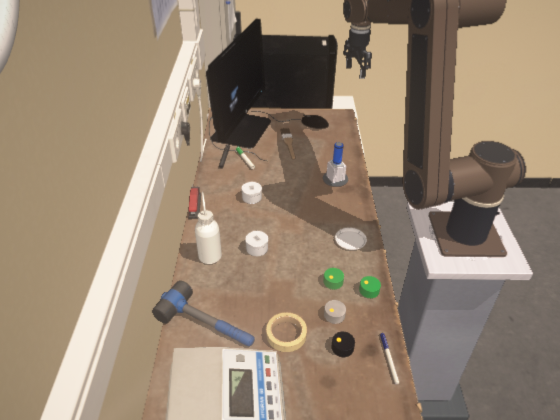

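The top view shows the grey sample at (170,244), between the black disc (142,247) and the green ones (204,247) and (194,275). The tins are at (243,183) and (313,177), and the penetrometer is at (345,263). The side view agrees. Next I'll enlarge these areas to get precise positions.

```bash
python3 - <<'E'
from h import *
t=cv2.imread('pics/top0.png');s=cv2.imread('pics/side0.png')
def crop(im,u,v,w,h,k=5): return cv2.resize(im[v:v+h,u:u+w],None,fx=k,fy=k,interpolation=cv2.INTER_CUBIC)
a=np.hstack([crop(t,130,225,80,60),crop(t,320,235,80,60)])
b=np.hstack([crop(t,225,150,100,50,4),crop(s,240,175,100,50,4)[:, :400]])
cv2.imwrite('pics/c1.png',np.vstack([a,b]))
np.set_printoptions(precision=4,suppress=True)
# rough
for n,u,v,z in [("top",170,244,.03),("side",335,311,.03),("top",243,182,.044),("side",257,239,.044),("top",313,176,.044),("side",252,188,.044),("top",348,261,.146),("side",338,146,.146),("top",142,247,.03),("top",204,247,.03),("top",194,275,.03)]: print(n,u,v,at_z(n,u,v,z))
E
```

```text
top 170 244 [0.434  0.3112 0.03  ]
side 335 311 [0.4349 0.3237 0.03  ]
top 243 182 [0.6478 0.0691 0.044 ]
side 257 239 [0.6442 0.0768 0.044 ]
top 313 176 [ 0.6731 -0.1676  0.044 ]
side 252 188 [ 0.6698 -0.1624  0.044 ]
top 348 261 [ 0.3865 -0.2706  0.146 ]
side 338 146 [ 0.387  -0.2609  0.146 ]
top 142 247 [0.4215 0.4069 0.03  ]
top 204 247 [0.4265 0.1954 0.03  ]
top 194 275 [0.3322 0.226  0.03  ]
```

View pics/c1.png

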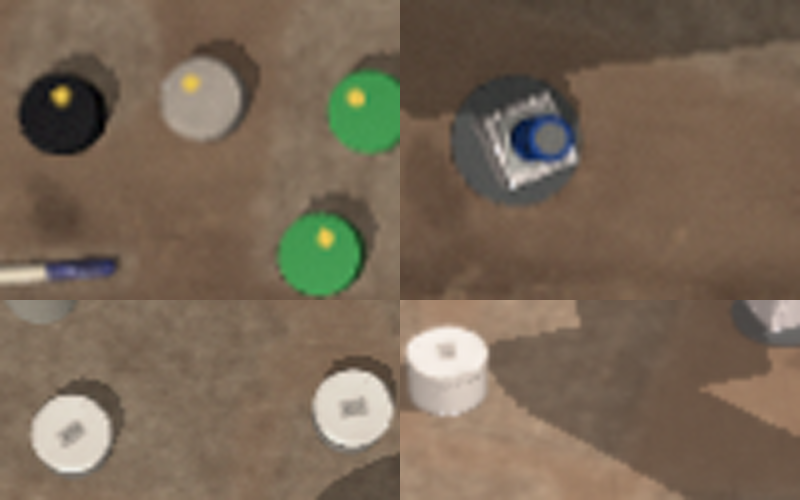

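```bash
cat >> h.py <<'E'
def sil(n,x,y,r,z0,z1,S=8):
    a=np.linspace(0,2*np.pi,60)
    P=np.array([proj(n,(x+r*np.cos(t),y+r*np.sin(t),z)) for z in(z0,z1) for t in a])
    return cv2.convexHull(P.astype(np.float32))
def cent(h): m=cv2.moments(h); return np.array([m['m10'],m['m01']])/m['m00'],m['m00']
def fit(n,mask,x,y,r,z0,z1):
    """mask's blob at projected guess -> xy whose silhouette has the same centroid"""
    _,lab,_,_=cv2.connectedComponentsWithStats(mask.astype(np.uint8))
    u,v=proj(n,(x,y,(z0+z1)/2)); w=lab[int(v)-3:int(v)+4,int(u)-3:int(u)+4].ravel();w=w[w>0]
    if len(w)==0: return None
    m=(lab==np.bincount(w).argmax()).astype(np.uint8)
    p=np.argwhere(m)[:,::-1].astype(np.float32); c=p.mean(0); A=len(p)
    hull=cv2.convexHull(p); ch,Ah=cent(hull); mm=np.zeros_like(m); cv2.fillConvexPoly(mm,hull.astype(np.int32),1)
    pp=np.argwhere(mm)[:,::-1]; c=pp.mean(0)
    from scipy.optimize import fsolve
    s=fsolve(lambda q: cent(sil(n,q[0],q[1],r,z0,z1))[0]-c,[x,y],epsfcn=1e-6)
    return s,len(pp),cent(sil(n,*s,r,z0,z1))[1]
def plan(p,yaw=None):
    """shift (cm, tool axes) and twist to reach world p with tool-x yaw"""
    from scipy.spatial.transform import Rotation as R
    st=status.get_state();M=R.from_quat(st['tcp_rot']).as_matrix()
    y0=np.arctan2(M[1,0],M[0,0])
    tw=0 if yaw is None else -((yaw-y0+np.pi/2)%np.pi-np.pi/2)
    return (M.T@(np.array(p)-st['eef_pos'])*100).round(2),round(tw,3),'yaw0',round(y0,3),'q6',st['qpos'][5]
E
python3 - <<'E'
from h import *
np.set_printoptions(precision=4,suppress=True)
I={n:cv2.imread(f'pics/{n}0.png') for n in("top","side")}
for n,im in I.items():
    H=cv2.cvtColor(im,cv2.COLOR_BGR2HSV);h,s,v=[H[...,i].astype(int) for i in range(3)]
    u,w=map(int,proj(n,(.434,.318,.03)));print(n,'hsv samp',H[w,u],'bench',H[w+14,u-14])
    u,w=map(int,proj(n,(.646,.072,.044)));print('tin',H[w,u-4])
    gm=((s<50)&(v>110))|((h>18)&(h<35)&(s>110)&(v>130)); wm=(s<45)&(v>150); bm=(h>95)&(h<130)&(s>120)
    print(' sample',fit(n,gm,.434,.318,.028,0,.03))
    for g in((.646,.073),(.671,-.165)): print(' tin',fit(n,wm,*g,.0335,0,.044))
    print(' gauge',fit(n,bm,.387,-.265,.015,.072,.146))
    sp=(h>18)&(h<35)&(s>110)&(v>130)
    u,w=map(int,proj(n,(.44,.318,.03))); q=np.argwhere(sp[w-9:w+10,u-9:u+10]); 
    if len(q): c=q.mean(0)+[w-9,u-9]; print(' spot',len(q),c[::-1],at_z(n,c[1],c[0],.03))
E
```

```text
top hsv samp [ 20  86 186] bench [ 14  96 120]
tin [ 18  26 222]
 sample (array([0.4333, 0.3145]), 207, 241.9951627528062)Traceback (most recent call last):
  File "<stdin>", line 10, in <module>
  File "h.py", line 31, in fit
    s=fsolve(lambda q: cent(sil(n,q[0],q[1],r,z0,z1))[0]-c,[x,y],epsfcn=1e-6)
    res = _root_hybr(_wrapped_func, x0, args, jac=fprime, **options)
    retval = _minpack._hybrd(func, x0, args, 1, xtol, maxfev,
                             ml, mu, epsfcn, factor, diag)
    return func(*fargs)
  File "h.py", line 31, in <lambda>
    s=fsolve(lambda q: cent(sil(n,q[0],q[1],r,z0,z1))[0]-c,[x,y],epsfcn=1e-6)
                            ~~~^^^^^^^^^^^^^^^^^^^^^
  File "h.py", line 18, in sil
    P=np.array([proj(n,(x+r*np.cos(t),y+r*np.sin(t),z)) for z in(z0,z1) for t in a])
                ~~~~^^^^^^^^^^^^^^^^^^^^^^^^^^^^^^^^^^^
  File "h.py", line 13, in proj
    c=cams.calibration(n);K=np.array(c["camera_matrix"]);T=np.array(c["cam_to_world"])
ValueError: time passes only in moves, steps and waits
```

```bash
sed -i 's/cams.calibration(n)/cal(n)/' h.py; sed -i '2a import functools\n@functools.cache\ndef cal(n): return cams.calibration(n)' h.py
python3 - <<'E'
from h import *
np.set_printoptions(precision=4,suppress=True)
I={n:cv2.imread(f'pics/{n}0.png') for n in("top","side")}
for n,im in I.items():
    H=cv2.cvtColor(im,cv2.COLOR_BGR2HSV);h,s,v=[H[...,i].astype(int) for i in range(3)]
    gm=((s<50)&(v>110))|((h>18)&(h<35)&(s>85)&(v>130)); wm=(s<60)&(v>130); bm=(h>95)&(h<130)&(s>120)
    print(n,' sample',fit(n,gm,.434,.318,.028,0,.03))
    for g in((.646,.073),(.671,-.165)): print(' tin',fit(n,wm,*g,.0335,0,.044))
    print(' gauge',fit(n,bm,.387,-.265,.015,.072,.146))
    sp=(h>18)&(h<35)&(s>110)&(v>130)
    u,w=map(int,proj(n,(.44,.318,.03))); q=np.argwhere(sp[w-9:w+10,u-9:u+10]); 
    if len(q): c=q.mean(0)+[w-9,u-9]; print(' spot',len(q),c[::-1],at_z(n,c[1],c[0],.03))
print(at_z("top",349.8,262.2,.146),at_z("top",342.8,262.6,.006),status.get_state()['time'])
print(plan((.6,-.1,.25)))
E
```

```text
top  sample (array([0.4333, 0.3145]), 207, 241.9951627528062)
 tin (array([0.6469, 0.073 ]), 333, 342.1195238364162)
 tin (array([ 0.6739, -0.1685]), 337, 342.8282629493624)
 gauge (array([ 0.3835, -0.2761]), 91, 103.80066288355738)
 spot 7 [167.7143 241.    ] [0.4439 0.3194 0.03  ]
side  sample (array([0.4333, 0.3122]), 401, 450.89463923638687)
 tin (array([0.6462, 0.0704]), 543, 522.7841502967058)
 tin (array([ 0.6724, -0.1687]), 428, 407.65065764135215)
 gauge (array([ 0.3843, -0.2728]), 154, 198.6885951985605)
 spot 13 [331.4615 309.8462] [0.4437 0.3202 0.03  ]
[ 0.3829 -0.2763  0.146 ] [ 0.3826 -0.2752  0.006 ] 0.1
(array([ 49.21, -31.71,  -0.01]), 0, 'yaw0', np.float64(0.463), 'q6', np.float64(-0.1500225621226076))h.py:34: RuntimeWarning: The iteration is not making good progress, as measured by the 
 improvement from the last ten iterations.
  s=fsolve(lambda q: cent(sil(n,q[0],q[1],r,z0,z1))[0]-c,[x,y],epsfcn=1e-6)
```

```bash
python3 - <<'E'
from h import *
for p in [(.58,-.1,.25),(.4333,.3133,.15)]: print(plan(p))
E
```

```text
(array([ 4.742e+01, -3.260e+01, -1.000e-02]), 0, 'yaw0', np.float64(0.463), 'q6', np.float64(-0.1500225621226076))
(array([ 52.75, -76.11,  10.08]), 0, 'yaw0', np.float64(0.463), 'q6', np.float64(-0.1500225621226076))
```

```bash
python3 -m inch '[[1,[47.4,-32.6,0],-0.5],[1,[47.4,-32.6,0],-0.5],[1,[47.4,-32.6,0],-0.5],[1,[47.4,-32.6,0],-0.5],[1,[47.4,-32.6,0],-0.5],[1,[47.4,-32.6,0],-0.5],[1,[47.4,-32.6,0],-0.5],[1,[47.4,-32.6,0],-0.5],[1,[47.4,-32.6,0],-0.5],[1,[47.4,-32.6,0],-0.5],[1,[47.4,-32.6,0],-0.5],[1,[47.4,-32.6,0],-0.5]]' 50; python3 - <<'E'
from h import *
for p in [(.4333,.3133,.25),(.4333,.3133,.1)]: print(plan(p))
E
```

```text
time: 1.3
eef_pos: [0.5808, -0.097, 0.2498]
tcp_rot: [0.886, 0.464, 0.0, -0.001]
contact_force: [-0.5, -0.2, -0.7]
opening: 0.997
(array([ 2.537e+01, -3.547e+01,  3.000e-02]), 0, 'yaw0', np.float64(0.966), 'q6', np.float64(0.2664488694827557))
(array([ 25.36, -35.45,  15.03]), 0, 'yaw0', np.float64(0.966), 'q6', np.float64(0.2664488694827557))
```

```bash
python3 -m inch '[[1,[25.4,-35.5,0],0],[1,[25.4,-35.5,0],0],[1,[25.4,-35.5,0],0],[1,[25.4,-35.5,0],0],[1,[25.4,-35.5,0],0],[1,[25.4,-35.5,0],0],[1,[25.4,-35.5,0],0],[1,[25.4,-35.5,0],0],[1,[25.4,-35.5,8],0],[1,[25.4,-35.5,15],0],[1,[25.4,-35.5,15],0],[1,[25.4,-35.5,15],0],[1,[25.4,-35.5,15],0],[1,[25.4,-35.5,15],0],[1,[25.4,-35.5,15],0]]'; python3 - <<'E'
from h import *
print(plan((.4333,.3133,.024)))
t=snap("top","t1");s=snap("side","s1")
def crop(im,u,v,w,h,k=4): return cv2.resize(im[v:v+h,u:u+w],None,fx=k,fy=k,interpolation=cv2.INTER_CUBIC)
cv2.imwrite('pics/c2.png',np.hstack([crop(t,120,200,100,100),crop(s,285,250,100,100)]))
E
```

```text
time: 2.8
eef_pos: [0.4361, 0.3112, 0.1038]
tcp_rot: [0.887, 0.463, 0.003, 0.0]
contact_force: [-0.6, 0.1, 0.3]
opening: 1.001
(array([-0.03, -0.37,  7.97]), 0, 'yaw0', np.float64(0.962), 'q6', np.float64(1.0391006123176285))
```

View pics/c2.png

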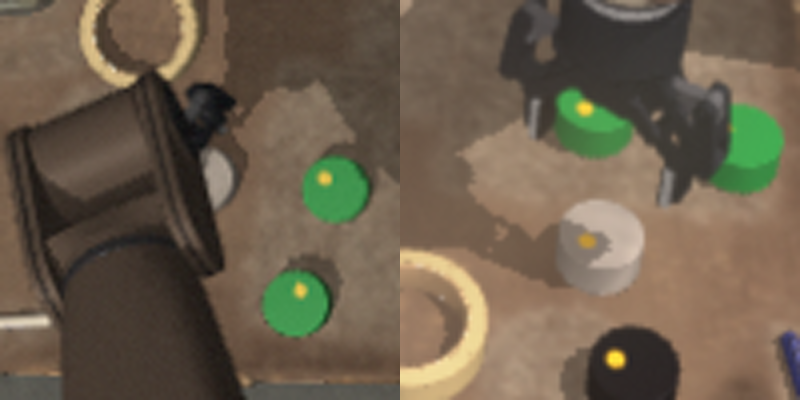

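Side view: the open jaws straddle the grey sample (crop 600,245) and are clear of the black and green discs. I'll descend and grip.

```bash
python3 -m inch '[[1,[0,-0.4,3],0],[1,[0,-0.4,5],0],[1,[0,-0.4,7],0],[1,[0,-0.4,8],0],[1,[0,-0.4,8.1],0],[1,[0,-0.4,8.1],0],[1,[0,-0.4,8.1],0],[-1,[0,-0.4,8.1],0],[-1,[0,-0.4,8.1],0],[-1,[0,-0.4,8.1],0],[-1,[0,-0.4,8.1],0],[-1,[0,-0.4,8.1],0],[-1,[0,-0.4,8.1],0],[-1,[0,-0.4,8.1],0],[-1,[0,-0.4,8.1],0],[-1,[0,-0.4,8.1],0]]' 50; python3 -m inch '[[-1,[0,0,-1],0],[-1,[0,0,-4],0],[-1,[0,0,-8],0],[-1,[0,0,-11],0],[-1,[0,0,-12],0],[-1,[0,0,-12],0]]'; python3 - <<'E'
from h import *
print(plan((.6598,-.0485,.15)))
E
```

```text
time: 4.5
eef_pos: [0.4313, 0.3133, 0.0205]
tcp_rot: [0.886, 0.463, 0.001, 0.0]
contact_force: [-0.9, 0.1, 6.1]
opening: 0.639
time: 5.1
eef_pos: [0.4309, 0.3132, 0.1406]
tcp_rot: [0.886, 0.463, 0.001, 0.0]
contact_force: [-0.0, 0.2, -1.8]
opening: 0.64
(array([-16.61,  39.45,  -0.93]), 0, 'yaw0', np.float64(0.963), 'q6', np.float64(1.0458454480985335))
```

```bash
python3 -m inch '[[-1,[-16.7,39.4,0],0],[-1,[-16.7,39.4,0],0],[-1,[-16.7,39.4,0],0],[-1,[-16.7,39.4,0],0],[-1,[-16.7,39.4,0],0],[-1,[-16.7,39.4,0],0],[-1,[-16.7,39.4,0],0],[-1,[-16.7,39.4,0],0],[-1,[-16.7,39.4,0],0],[-1,[-16.7,39.4,0],0],[-1,[-16.7,39.4,5],0],[-1,[-16.7,39.4,8],0],[-1,[-16.7,39.4,9],0],[-1,[-16.7,39.4,9],0],[-1,[-16.7,39.4,9],0]]'; python3 - <<'E'
from h import *
print(plan((.6590,-.0493,.0215)))
E
```

```text
time: 6.6
eef_pos: [0.6589, -0.0488, 0.0501]
tcp_rot: [0.886, 0.463, 0.0, 0.0]
contact_force: [0.5, -0.0, -2.9]
opening: 0.637
(array([-0.03,  0.03,  2.86]), 0, 'yaw0', np.float64(0.963), 'q6', np.float64(0.3800331566262642))
```

```bash
python3 -m inch '[[-1,[0,0,1],0],[-1,[0,0,1.8],0],[-1,[0,0,2.3],0],[-1,[0,0,2.6],0],[-1,[0,0,2.8],0],[-1,[0,0,2.9],0],[-1,[0,0,2.95],0],[-1,[0,0,2.95],0],[-1,[0,0,2.95],0]]'
```

```text
time: 7.5
eef_pos: [0.6587, -0.0493, 0.0206]
tcp_rot: [0.886, 0.463, 0.0, 0.0]
contact_force: [-2.6, 0.7, 2.1]
opening: 0.636
```

Light contact with the bench (2 N up, against −2.9 N while carrying). I'll release, retreat upward and look.

```bash
python3 -m inch '[[0.5,[0,0,0],0],[1,[0,0,0],0],[1,[0,0,0],0],[1,[0,0,0],0],[1,[0,0,0],0],[1,[0,0,0],0],[1,[0,0,-3],0],[1,[0,0,-8],0],[1,[0,0,-13],0],[1,[0,0,-18],0],[1,[0,0,-23],0],[1,[0,0,-23],0],[1,[0,0,-23],0]]'; python3 - <<'E'
from h import *
print(plan((.43,-.22,.25)),plan((.3833,-.2750,.25)))
E
```

```text
time: 8.8
eef_pos: [0.6592, -0.0494, 0.2523]
tcp_rot: [0.886, 0.463, 0.002, 0.001]
contact_force: [-0.8, 0.7, -0.9]
opening: 0.998
(array([-27.1 ,  -9.07,   0.15]), 0, 'yaw0', np.float64(0.963), 'q6', np.float64(0.3799234295290832)) (array([-34.28,  -9.76,   0.13]), 0, 'yaw0', np.float64(0.963), 'q6', np.float64(0.3799234295290832))
```

```bash
python3 -m inch '[[1,[-34.3,-9.8,0],0],[1,[-34.3,-9.8,0],0],[1,[-34.3,-9.8,0],0],[1,[-34.3,-9.8,0],0],[1,[-34.3,-9.8,0],0],[1,[-34.3,-9.8,0],0],[1,[-34.3,-9.8,0],0],[1,[-34.3,-9.8,0],0],[1,[-34.3,-9.8,0],0],[1,[-34.3,-9.8,0],0],[1,[-34.3,-9.8,0],0]]'; python3 - <<'E'
from h import *
np.set_printoptions(precision=4,suppress=True)
print(plan((.3833,-.2750,.112)))
for n in("top","side"):
    im=snap(n,n+"2")
    H=cv2.cvtColor(im,cv2.COLOR_BGR2HSV);h,s,v=[H[...,i].astype(int) for i in range(3)]
    gm=((s<50)&(v>110))|((h>18)&(h<35)&(s>85)&(v>130)); wm=(s<60)&(v>130)
    print(n,' sample',fit(n,gm,.6598,-.0485,.028,0,.03))
    for g in((.646,.073),(.671,-.165)): print(' tin',fit(n,wm,*g,.0335,0,.044))
    sp=(h>18)&(h<35)&(s>85)&(v>130)
    u,w=map(int,proj(n,(.66,-.0485,.03))); q=np.argwhere(sp[w-10:w+11,u-10:u+11]); 
    if len(q): c=q.mean(0)+[w-10,u-10]; print(' spot',len(q),c[::-1],at_z(n,c[1],c[0],.03))
def crop(im,u,v,w,h,k=4): return cv2.resize(im[v:v+h,u:u+w],None,fx=k,fy=k,interpolation=cv2.INTER_CUBIC)
t=cv2.imread('pics/top2.png');s=cv2.imread('pics/side2.png')
cv2.imwrite('pics/c3.png',np.hstack([np.vstack([crop(t,225,150,100,60),crop(s,230,170,100,80)]),crop(s,290,80,80,140)]))
E
```

```text
time: 9.9
eef_pos: [0.3827, -0.2737, 0.249]
tcp_rot: [0.886, 0.464, -0.0, -0.001]
contact_force: [-0.1, -0.1, -0.3]
opening: 1.005
(array([-0.08,  0.14, 13.7 ]), 0, 'yaw0', np.float64(0.965), 'q6', np.float64(-0.2311609779116449))
top  sample (array([ 0.6606, -0.0482]), 214, 229.42016609478742)
 tin (array([0.6475, 0.0729]), 328, 342.1429832818685)
 tin (array([ 0.674 , -0.1685]), 336, 342.83256947482005)
 spot 11 [275.8182 177.2727] [ 0.6688 -0.0416  0.03  ]
side  sample (array([ 0.6606, -0.0474]), 259, 291.62800017371774)
 tin (array([0.6462, 0.0704]), 543, 522.7841502967058)
 tin (array([ 0.673 , -0.1685]), 421, 407.7347113856813)
 spot 9 [250. 216.] [ 0.6708 -0.0397  0.03  ]
```

View pics/c3.png

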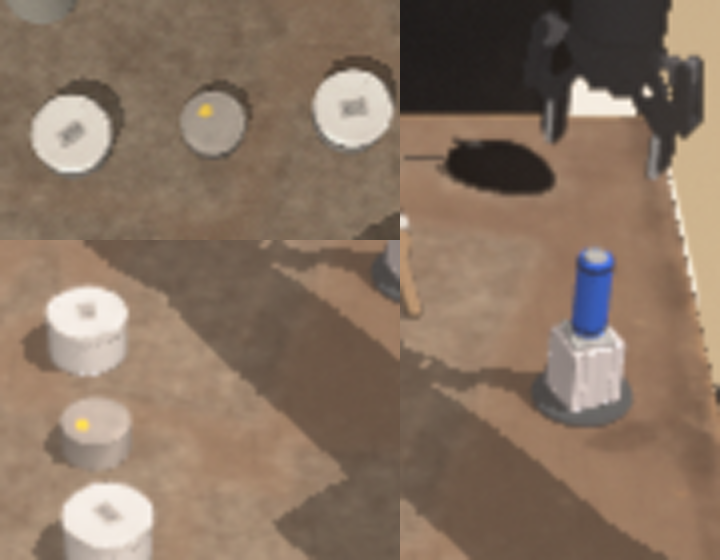

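The sample stands at (0.6606, −0.0478), within 1 mm of the midpoint, and the tins have not moved. The open jaws are above the blue handle, so I'll descend and grip.

```bash
python3 -m inch '[[1,[-0.1,0.1,5],0],[1,[-0.1,0.1,9],0],[1,[-0.1,0.1,12],0],[1,[-0.1,0.1,13.2],0],[1,[-0.1,0.1,13.4],0],[1,[-0.1,0.1,13.4],0],[1,[-0.1,0.1,13.4],0],[1,[-0.1,0.1,13.4],0]]'; python3 -m inch '[[-1,[0,0,0],0],[-1,[0,0,0],0],[-1,[0,0,0],0],[-1,[0,0,0],0],[-1,[0,0,0],0],[-1,[0,0,0],0],[-1,[0,0,0],0],[-1,[0,0,0],0],[-1,[0,0,0],0],[-1,[0,0,0],0],[-1,[0,0,0],0],[-1,[0,0,0],0]]' 60; python3 - <<'E'
from h import *
s=snap("side","s3");print(plan((.3833,-.2750,.115)))
E
```

```text
time: 10.8
eef_pos: [0.3832, -0.2771, 0.1177]
tcp_rot: [0.886, 0.463, 0.0, 0.002]
contact_force: [-0.1, -0.5, -0.2]
opening: 0.999
time: 12.0
eef_pos: [0.3823, -0.2763, 0.1161]
tcp_rot: [0.886, 0.463, -0.0, 0.0]
contact_force: [-2.2, 1.2, 4.3]
opening: 0.339
(array([0.16, 0.01, 0.11]), 0, 'yaw0', np.float64(0.963), 'q6', np.float64(-0.2332586264671108))
```

```bash
python3 -m inch '[[-1,[0,0,-0.5],0],[-1,[0,0,-1.5],0],[-1,[0,0,-3],0],[-1,[0,0,-5],0],[-1,[0,0,-7],0],[-1,[0,0,-9],0],[-1,[0,0,-11],0],[-1,[0,0,-12],0],[-1,[0,0,-12],0],[-1,[0,0,-12],0]]'; python3 - <<'E'
from h import *
print(status.get_state()['wrist_torque'],plan((.6698,-.0407,.236)))
s=snap("side","s4");t=snap("top","t4")
def crop(im,u,v,w,h,k=4): return cv2.resize(im[v:v+h,u:u+w],None,fx=k,fy=k,interpolation=cv2.INTER_CUBIC)
cv2.imwrite('pics/c4.png',np.hstack([crop(s,290,80,100,120),crop(t,310,190,100,120)]))
E
```

```text
time: 13.05
eef_pos: [0.382, -0.2758, 0.235]
tcp_rot: [0.886, 0.463, -0.0, -0.001]
contact_force: [0.2, 0.5, -0.9]
opening: 0.334
[ 0.02334436 -0.00818994  0.02607064] (array([35.74, 10.19, -0.1 ]), 0, 'yaw0', np.float64(0.963), 'q6', np.float64(-0.2332333989015647))
```

View pics/c4.png

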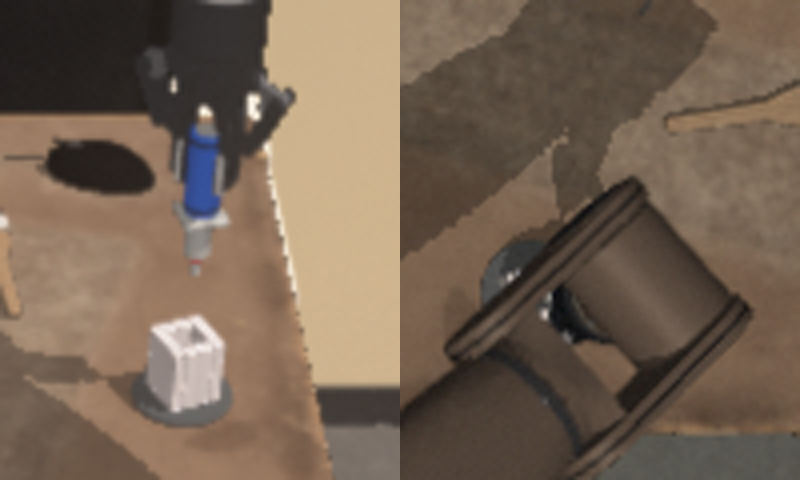

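The penetrometer is out and hangs upright: handle at crop (203,170), tip at (195,272), and the stand has stayed put. Next I'll go over the spot.

```bash
python3 -m inch '[[-1,[35.7,10.2,0],0],[-1,[35.7,10.2,0],0],[-1,[35.7,10.2,0],0],[-1,[35.7,10.2,0],0],[-1,[35.7,10.2,0],0],[-1,[35.7,10.2,0],0],[-1,[35.7,10.2,0],0],[-1,[35.7,10.2,0],0],[-1,[35.7,10.2,0],0],[-1,[35.7,10.2,0],0],[-1,[35.7,10.2,4],0],[-1,[35.7,10.2,7],0],[-1,[35.7,10.2,7.9],0],[-1,[35.7,10.2,7.9],0],[-1,[35.7,10.2,7.9],0],[-1,[35.7,10.2,7.9],0]]'; python3 - <<'E'
from h import *
st=status.get_state();p=st['eef_pos'];print(p,plan((.6698,-.0407,.145)))
s=snap("side","s5");t=snap("top","t5")
print('tip exp',proj("side",p-[0,0,.105]),'spot exp',proj("side",(.6698,-.0407,.03)),'top',proj("top",p-[0,0,.105]))
def crop(im,u,v,w,h,k=7): return cv2.resize(im[v:v+h,u:u+w],None,fx=k,fy=k,interpolation=cv2.INTER_CUBIC)
cv2.imwrite('pics/c5.png',np.hstack([crop(s,220,150,60,80),crop(t,250,140,50,80)]))
E
```

```text
time: 14.75
eef_pos: [0.6712, -0.0421, 0.1596]
tcp_rot: [0.886, 0.463, 0.002, 0.001]
contact_force: [0.6, -0.4, -1.6]
opening: 0.333
[ 0.67118137 -0.04206035  0.15963741] (array([ 0.03, -0.2 ,  1.46]), 0, 'yaw0', np.float64(0.962), 'q6', np.float64(0.39528784856412624))
tip exp (np.float64(249.66069187576886), np.float64(209.53288637586255)) spot exp (np.float64(250.3324350175893), np.float64(215.78030110725777)) top (np.float64(276.0251282430305), np.float64(175.20173925011335))
```

View pics/c5.png

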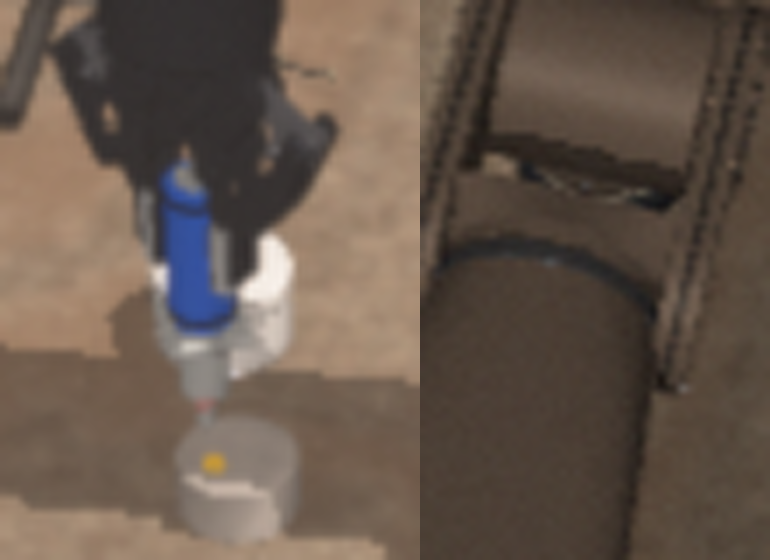

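```bash
python3 - <<'E'
from h import *
p=status.get_state()['eef_pos']
for d in(-.105,-.085,-.044,.03): print(d,[(round((q[0]-220+.5)*7-.5),round((q[1]-150+.5)*7-.5)) for q in [proj("side",p+[0,0,d])]])
print('spot',at_z("side",220+213.5/7-.5,150+463.5/7-.5,.03),'tip',at_z("side",220+207.5/7-.5,150+420.5/7-.5,p[2]-.105))
E
```

```text
-0.105 [(211, 421)]
-0.085 [(210, 387)]
-0.044 [(207, 314)]
0.03 [(201, 176)]
spot [ 0.67085218 -0.04099712  0.03      ] tip [ 0.67281381 -0.04239346  0.05417267]
```

```bash
python3 - <<'E'
from h import *
print(plan((.6692,-.0412,.138)))
E
```

```text
(array([-0.06, -0.18,  2.12]), 0, 'yaw0', np.float64(0.963), 'q6', np.float64(0.395304130357388))
```

```bash
python3 -m inch '[[-1,[-0.1,-0.2,0],0],[-1,[-0.1,-0.2,0.8],0],[-1,[-0.1,-0.2,1.5],0],[-1,[-0.1,-0.2,1.8],0],[-1,[-0.1,-0.2,2.0],0],[-1,[-0.1,-0.2,2.1],0],[-1,[-0.1,-0.2,2.1],0],[-1,[-0.1,-0.2,2.1],0],[-1,[-0.1,-0.2,2.1],0],[-1,[-0.1,-0.2,2.1],0]]'; python3 - <<'E'
from h import *
print(plan((.6692,-.0412,.130)))
E
```

```text
time: 15.85
eef_pos: [0.6679, -0.0411, 0.1361]
tcp_rot: [0.886, 0.463, 0.0, 0.0]
contact_force: [-0.2, 0.7, -1.5]
opening: 0.339
(array([0.07, 0.11, 0.61]), 0, 'yaw0', np.float64(0.963), 'q6', np.float64(0.39510782569039415))
```

```bash
python3 -m inch '[[-1,[0.1,0.1,0],0],[-1,[0.1,0.1,0.05],0],[-1,[0.1,0.1,0.1],0],[-1,[0.1,0.1,0.1],0],[-1,[0.1,0.1,0.1],0],[-1,[0.1,0.1,0.1],0]]'; python3 -m inch '[[-1,[0,0,0.05],0],[-1,[0,0,0.1],0],[-1,[0,0,0.1],0],[-1,[0,0,0.1],0],[-1,[0,0,0.1],0]]';python3 -m inch '[[-1,[0,0,0.05],0],[-1,[0,0,0.1],0],[-1,[0,0,0.1],0],[-1,[0,0,0.1],0],[-1,[0,0,0.1],0]]'
```

```text
time: 16.45
eef_pos: [0.6692, -0.0408, 0.1351]
tcp_rot: [0.886, 0.463, 0.0, 0.0]
contact_force: [-0.0, -0.5, 0.0]
opening: 0.338
time: 16.95
eef_pos: [0.6692, -0.0409, 0.134]
tcp_rot: [0.886, 0.463, 0.0, 0.0]
contact_force: [0.7, 1.0, 1.2]
opening: 0.336
time: 17.45
eef_pos: [0.6692, -0.0409, 0.133]
tcp_rot: [0.886, 0.463, 0.0, 0.0]
contact_force: [-0.2, 0.1, 0.9]
opening: 0.339
```

```bash
python3 -m inch '[[-1,[0,0,0.05],0],[-1,[0,0,0.1],0],[-1,[0,0,0.15],0],[-1,[0,0,0.2],0],[-1,[0,0,0.2],0],[-1,[0,0,0.2],0]]'; python3 -m inch '[[-1,[0,0,0.05],0],[-1,[0,0,0.1],0],[-1,[0,0,0.1],0],[-1,[0,0,0.1],0],[-1,[0,0,0.1],0]]'; for i in 1 2 3 4 5; do python3 -m inch '[[-1,[0,0,0],0]]' | grep contact; done; python3 - <<'E'
from h import *
p=status.get_state()['eef_pos'];print(p)
s=snap("side","s6")
c=cv2.resize(s[185:230,225:275],None,fx=12,fy=12,interpolation=cv2.INTER_CUBIC)
cv2.imwrite('pics/c6.png',c)
f=lambda q:[(round((a-o+.5)*12-.5)) for a,o in zip(q,(225,185))]
print('sample top',f(proj("side",(.6692,-.0409,.03))),'rim for 5mm',f(proj("side",(.6692,-.0409,.045))))
E
```

```text
time: 18.05
eef_pos: [0.6692, -0.0409, 0.131]
tcp_rot: [0.886, 0.463, 0.0, 0.0]
contact_force: [0.2, 1.0, 3.0]
opening: 0.338
time: 18.55
eef_pos: [0.6692, -0.0409, 0.13]
tcp_rot: [0.886, 0.463, 0.0, 0.0]
contact_force: [0.3, -0.3, 4.5]
opening: 0.336
contact_force: [-0.3, -0.3, 4.1]
contact_force: [0.5, 0.2, 3.3]
contact_force: [-0.3, 0.2, 3.5]
contact_force: [0.6, -0.0, 4.3]
contact_force: [1.0, -0.5, 4.1]
[ 0.66919941 -0.04087863  0.12990271]
sample top [312, 374] rim for 5mm [310, 331]
```

View pics/c6.png

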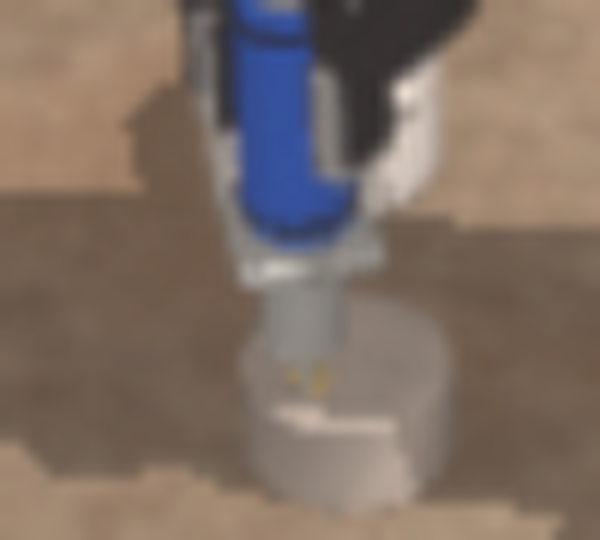

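Yellow shows on both sides of the plunger, at crop (292,377) and (320,380), so the tip is centred on the spot. The gauge is upright, and force and height both put the plunger about 5 mm in. One last numeric check that the sample and tins stayed put.

```bash
python3 - <<'E'
from h import *
f=lambda q:[(round((a-o+.5)*12-.5)) for a,o in zip(q,(225,185))]
h=sil("side",.6606,-.0478,.028,0,.03)[:,0]
print('sample L,R,bottom expected',f((h[:,0].min(),0))[0],f((h[:,0].max(),0))[0],f((0,h[:,1].max()))[1],'seen 240,452,508')
a=cv2.imread('pics/side2.png').astype(int);b=cv2.imread('pics/s6.png').astype(int)
for g in((.6468,.0717),(.6735,-.1685)):
    u,v=map(int,proj("side",(*g,.022)));print('tin diff',abs(a-b)[v-12:v+12,u-14:u+2].mean(),abs(a-b)[v+2:v+12,u-14:u+14].mean())
print(status.get_state()['contact_force'],ctrl.sign_off())
E
```

```text
sample L,R,bottom expected 239 455 514 seen 240,452,508
tin diff 0.6102430555555556 0.6059523809523809
tin diff 78.21006944444444 45.476190476190474
the job is handed in; nothing more can be done
[ 0.46633403 -0.61506071  3.46632235] None
```

I placed the sample between the tins, drew the penetrometer out of its stand, and handed the job in at about 19 s, still holding it pressed on the yellow spot.

- **Sample placing:** after release it measured within 1 mm of the midpoint between the tins. While pressing, its outline stayed within about half a pixel (about 1 mm) of where I released it.
- **Plunger depth:** I estimate it is about 5 to 5.5 mm in, inside the 2.5 to 7.5 mm band. Height gives about 5.1 mm and force (about 5.3 N net, readings scattering by about 1 N) gives about 5.6 mm. The red band itself was too small to read in the picture.
- **Tip and uprightness:** yellow showed on both sides of the plunger, so the tip is on the spot. The gauge looked upright and the sideways force was about zero.
- **Tins:** tin A was unchanged in the last picture. The same check failed to settle tin B: the picture differed there, most likely because the gripper and gauge stood in front of it. After placing the sample it was still at its first position, and I felt no contact after that.

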